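# Feel a planed slab for rock by pressing its corners

### The arm

A 7-joint arm with a two-finger parallel gripper is mounted at the origin on the work surface. World frame = base frame: x ahead of the robot, y to its left, z up, the work surface at z = 0. Lengths are in mm, angles in rad, forces in N, time in s.
With the tool pointing down it reaches from about 425 to 975 mm from the base axis. Payload 16.7 kg.
Tool frame: the origin (TCP) lies at the very end of the fingers, on their centre line; the grasp point (between the pads) lies 19 mm behind it (env.pinch_z is the distance from the TCP to the grasp point, in mm); z points along the fingers, y is the direction in which the jaws open and shut (so a half turn about z gives the same grasp; the last joint's range is limited). The gripper opens to 85 mm and grips with 20 to 120 N. Pads are 22 mm wide; open, the fingers measure 114 mm over their backs; the gripper's body (76 mm by 85 mm) begins 54 mm behind the grasp point. The pads swing forward as they close: fully open they stand 13 mm farther back than shut.
Start: joints at [-1.385, 0.426, 0.074, 1.606, -0.034, 1.111, -0.067], TCP at [221.796, 637.482, 231.302] pointing down, gripper open.
Joint ranges: [-2.85, 2.85], [-0.5, 2.14], [-1.23, 1.37], [0.21, 2.46], [-1.02, 4.16], [0.16, 2.05], [-2.73, 2.73]. Speed limits (rad/s): [1.89, 1.89, 2.39, 2.39, 3.01, 3.01, 3.01].

### API

Orientations are given as a unit quaternion [w, x, y, z].
In Python, from plant import status, snapshot, get_calibration, env gives the robot as it stands.
- The arm moves only by the shell command python3 -m jog 'ROWS' [FORCE]. ROWS is JSON, a list of rows, each an object of numbers: "dx", "dy", "dz": the shift along the tool's x, y, z in m; "wx", "wy", "wz": the turn, a rotation vector about the tool's x, y, z in degrees; "hand": the closure, from 0 (fully open) to 1 (shut). In form: [{"dx": .., "dy": .., "dz": .., "wx": .., "wy": .., "wz": .., "hand": ..}, ...]. A call has 1 to 8 rows; each row is the pose to reach, as a shift and turn from the pose measured when the call began, along the tool's axes at that moment; what a row does not reach only later rows make up. A row lasts 1/12 s, in which the tool goes at most 41.7 mm and 7.16 degrees, less where a joint would pass 70% of its speed; a pose out of reach is approached as far as the arm can. A call with a gripper value outside its range is refused whole. The fingers move at their own pace and stop on an object; FORCE is the grip in N (left out, the last holds). Time passes only in rows, so rows that repeat a pose let the fingers close. It gives the time, the measured TCP pose, the force and the opening at its end, in the units of the state.
- status.read_state(): the state, without advancing time (a new reading comes with each control period).
- snapshot(name): name is "scene" or "top" or "wrist"; returns the picture (384x512x3 uint8, red, green, blue); there is no depth.
- get_calibration(name): a dict with "K" (3x3 intrinsics, pixels), "dist_coeffs" ([k1, k2, p1, p2, k3] as OpenCV has them; the pictures are not rectified), "cam_to_world" (4x4, takes a point from camera to world coordinates). Camera axes: x right, y down, z forward; pixel columns grow to the right and rows downward; lengths in mm; the calibration is good to about 2 mm. A picture is of the moment at which its call begins: read the wrist's pose just before it. get_calibration takes no time and is no camera call; for the wrist camera it gives the pose at the moment of the call.
- env.job_done(): hands the job in, once; it reports no verdict.
The state is a dict: "time_s": time; "qpos": joint angles; "joint_vel": joint speeds; "tau": joint torques, N m; "position": TCP position; "orientation": TCP orientation; "ft_force": force on the tool from outside, world axes, zero at the start; "ft_torque": the same for the moment, N m; "gripper_width": finger opening in mm.
Only numpy, scipy, OpenCV 4.12 (cv2) and the standard library are available. Lean on these libraries where they do the work, as an engineer would, in place of code of your own. Each camera call takes 0.05 s, during which the arm holds its last target.

### The job

Feel whether the freshly planed slab rocks on the table: with the fingertips press its corners lightly down one at a time, each until it bears on the table, in this order: the corner where the bark edge meets the knot end, the corner diagonally opposite, the other bark-edge corner, and last the corner diagonally opposite that one. Press gently, lift off between corners, touch the slab nowhere else on its top, and neither shift nor lift it. Leave the pencil on it and the tools around it as they lie, and finish with the hand clear.

Things in the scene. Friction and masses are not known exactly. Their poses are not given: they have to be found in the camera images.
- slab: live-edge pine slab lying on the table, 190 mm wide (x), 280 long (y), 45 thick, 1.3 kg, at any yaw. Origin: centre of the underside, z up. -x edge: the bark edge, dark rough bark flaring up to 30 mm beyond the flat top. +x edge: sawn. +y end: the knot end, with a dark round knot 40 mm across, 32 mm from the end, midway across. -y end: plain. The underside is in wind by 3 mm, so the slab rocks on one diagonal.
- bark_knot_corner (a point): First spot: the corner of the bark edge and the knot end. A press is 2 to 25 N held for 0.2 s on a corner that is down; 5 N is ample. Come down slowly (20 mm/s or less): a knock over 70 N is too hard. The point lies on the top face, 30 mm in from the long edge and 44 mm in from the end.
- sawn_plain_corner (a point): Second spot: the corner of the sawn edge and the plain end. Each corner is an area of 75 mm (across) by 85 mm (along) of the top; the rest of the top is not to be touched. The point lies on the top face, 30 mm in from the long edge and 44 mm in from the end.
- bark_plain_corner (a point): Third spot: the corner of the bark edge and the plain end. A corner that stands up goes down by about 4 mm under 1 to 3 N, then bears hard; it may come up again when let go. The point lies on the top face, 30 mm in from the long edge and 44 mm in from the end.
- sawn_knot_corner (a point): Fourth spot: the corner of the sawn edge and the knot end. It may stand up by about 4 mm until it is pressed. The point lies on the top face, 30 mm in from the long edge and 44 mm in from the end.
- pencil: bystander: a flat carpenter's pencil, 120 x 14 x 7 mm, lying lengthwise on the middle of the slab's top, its origin on its underside near its middle, its length along its y
- try_square: bystander: a try square lying beside the sawn edge, 18 mm high, blade 130 mm along its y, stock 95 mm along its x; origin under the middle of the blade
- marking_gauge: bystander: a wooden marking gauge beside the sawn edge, stem 165 mm along its y, 60 mm high at its fence; origin on the table under the stem
- block_plane: bystander: a block plane to the right of the slab (-y of the table), 150 mm along its x, 46 mm wide, about 55 mm high; origin under its centre
- chisel: bystander: a chisel lying beside the bark edge, 230 mm along its y, 31 mm high; origin near the middle of its length
- wood_block: bystander: a pine block to the right of the slab, nearer the robot than the plane, 72 x 58 x 55 mm; origin under its centre
- mallet: bystander: a wooden mallet lying to the left of the slab (+y of the table), 280 mm along its y, 60 mm high at the head; origin under the handle, near the middle of its length

How it is judged (in metres and radians):
On the way, in this order (a step that is already met when the one before it is completed fails the run):
1. the corner of the bark edge and the knot end is pressed down lightly, with 2 to 25 N (contact force between the fingers and slab_c0 above 2 N and contact force between the fingers and slab below 25 N and height (world z) of bark_knot_corner below 0.046 m), for 0.2 s.
2. the corner diagonally opposite (sawn edge, plain end) is pressed down (contact force between the fingers and slab_c2 above 2 N and contact force between the fingers and slab below 25 N and height (world z) of sawn_plain_corner below 0.046 m), for 0.2 s.
3. the corner of the bark edge and the plain end is pressed down (contact force between the fingers and slab_c1 above 2 N and contact force between the fingers and slab below 25 N and height (world z) of bark_plain_corner below 0.0438 m), for 0.2 s.
4. the corner opposite that (sawn edge, knot end) is pressed until it is down on the table (contact force between the fingers and slab_c3 above 2 N and contact force between the fingers and slab below 25 N and height (world z) of sawn_knot_corner below 0.0438 m), for 0.2 s.
At the end, for the whole second after the job is handed in: the slab lies at rest on the table, no corner more than 15 mm from where it was, tilted less than 0.05 rad; the pencil and the six tools and pieces around it are within 15 mm of where they lay (distance of each of bark_knot_corner, sawn_plain_corner, bark_plain_corner, sawn_knot_corner, pencil, try_square, marking_gauge, block_plane, chisel, wood_block, mallet from where it was at the start of the episode below 0.015 m and angle between slab's own z axis and vertical below 0.05 rad and linear speed of slab below 0.01 m/s); the robot touches nothing.
It fails at once if the slab was struck or leaned on hard (more than 70 N) (contact force between the fingers and slab above 70 N).
It fails at once if the top was touched away from the corners (more than 1.5 N on the middle) (contact force between the fingers and slab_c4 above 1.5 N or contact force between the fingers and slab_c5 above 1.5 N or contact force between the fingers and slab_c6 above 1.5 N).
It fails at once if the slab was shifted, lifted or tipped by more than 15 mm at a corner (distance of any of bark_knot_corner, sawn_plain_corner, bark_plain_corner, sawn_knot_corner from where it was at the start of the episode above 0.015 m or angle between slab's own z axis and vertical above 0.06 rad).
It fails at once if the pencil or a tool around the slab was moved by more than 15 mm (distance of any of pencil, try_square, marking_gauge, block_plane, chisel, wood_block, mallet from where it was at the start of the episode above 0.015 m).
It also fails if it takes over 61 s, if anything falls off the work surface, if the arm or the gripper's body presses on something with over 40 N, if the wrist force passes 120 N, or if a joint passes its speed limit or range.

## Working session

There is one attempt and no reset: what is moved stays moved. The work goes in short steps, Python scripts to look and compute and a shell command to move; the robot and the scene stay as the last step left them, time stands still between calls to the robot, and variables do not carry over. Pictures are saved under pics/ and viewed, and the job is handed in when it is done.

```bash
ls; mkdir -p pics; python3 - <<'E'
from plant import status, snapshot, get_calibration, env
import cv2
for n in ("top","scene"):
    im=snapshot(n); cv2.imwrite(f"pics/{n}0.png",cv2.resize(im[:,:,::-1],(800,600),interpolation=cv2.INTER_CUBIC))
    c=get_calibration(n); print(n,c)
s=status.read_state(); print(s)
E
```

```text
pics
top {'K': array([[348.17440535,   0.        , 255.39297677],
       [  0.        , 348.17440535, 192.4709637 ],
       [  0.        ,   0.        ,   1.        ]]), 'dist_coeffs': array([-0.10855561,  0.        ,  0.        ,  0.        ,  0.        ]), 'cam_to_world': array([[ 4.39878141e-03, -9.93029782e-01,  1.17781590e-01,
         4.39897610e+02],
       [-9.99986752e-01, -4.05326127e-03,  3.17294052e-03,
         1.29226759e+01],
       [-2.67342488e-03, -1.17793986e-01, -9.93034455e-01,
         1.07283754e+03],
       [ 0.00000000e+00,  0.00000000e+00,  0.00000000e+00,
         1.00000000e+00]])}
scene {'K': array([[386.95793235,   0.        , 247.77688787],
       [  0.        , 386.95793235, 187.36077538],
       [  0.        ,   0.        ,   1.        ]]), 'dist_coeffs': array([-0.00389075,  0.        ,  0.        ,  0.        ,  0.        ]), 'cam_to_world': array([[-7.70091640e-01,  5.01640487e-01, -3.94101113e-01,
         9.25898270e+02],
       [ 6.37915856e-01,  6.10112480e-01, -4.69921400e-01,
         4.61377851e+02],
       [ 4.71440776e-03, -6.13285891e-01, -7.89846941e-01,
         8.26750463e+02],
       [ 0.00000000e+00,  0.00000000e+00,  0.00000000e+00,
         1.00000000e+00]])}
{'time_s': 0.1, 'qpos': array([-1.38551459,  0.42669226,  0.0738442 ,  1.60654108, -0.03410291,
        1.11081817, -0.06709204]), 'joint_vel': array([-0.00214194, -0.00053118,  0.0023318 ,  0.00128898,  0.00107678,
       -0.00029911,  0.00048912]), 'tau': array([ 8.46617011e-03, -9.51515579e+01,  3.77132535e+00, -4.64389944e+01,
        1.95877429e-02,  6.72338734e-03,  6.85004181e-06]), 'position': array([221.67568806, 637.16404685, 230.66600563]), 'orientation': array([-6.04171605e-05,  1.66618552e-01,  9.86021246e-01, -5.96855549e-04]), 'ft_force': array([-0.09278769,  0.07506912, -0.76868142]), 'ft_torque': array([-0.05754806, -0.00050228, -0.00195318]), 'gripper_width': 85.24490244617607}
```

View pics/top0.png

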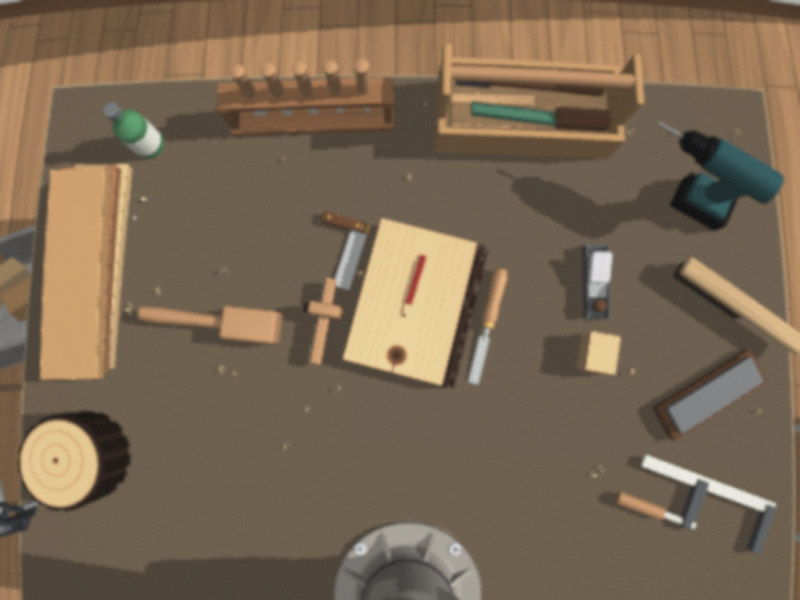

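View pics/scene0.png

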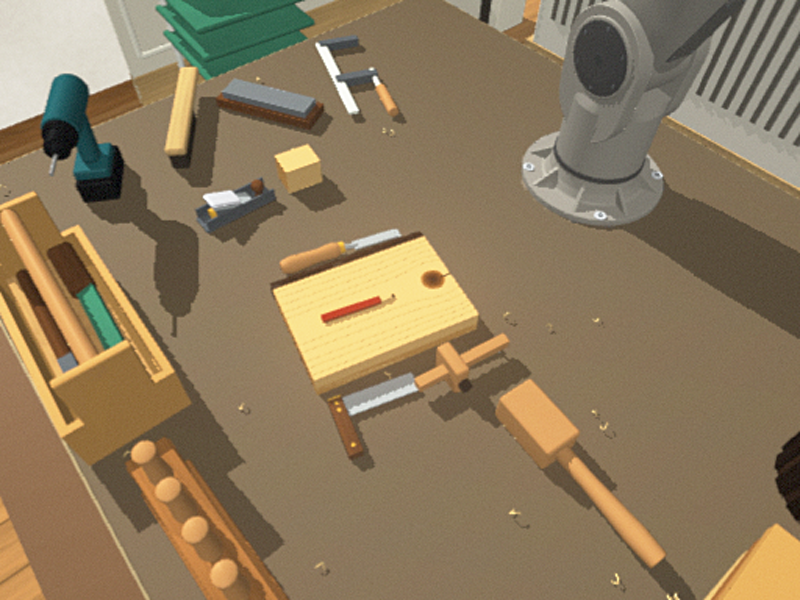

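The slab lies with its knot end toward the robot, bark edge on the right (-y) and sawn edge on the left. Its top corners are near (380,219), (477,242), (443,385) and (344,360) in the 800x600 top view. I'll zoom in to refine them.

```bash
python3 - <<'E'
import cv2
im=cv2.imread("pics/top0.png")
from plant import snapshot
im=snapshot("top")[:,:,::-1]
c=im[130:255,190:335]; cv2.imwrite("pics/crop1.png",cv2.resize(c,None,fx=4.8,fy=4.8,interpolation=cv2.INTER_CUBIC))
c=snapshot("scene")[140:300,165:335,::-1]; cv2.imwrite("pics/crop2.png",cv2.resize(c,None,fx=3.7,fy=3.7,interpolation=cv2.INTER_CUBIC))
E
```

```text
(no output)
```

View pics/crop1.png

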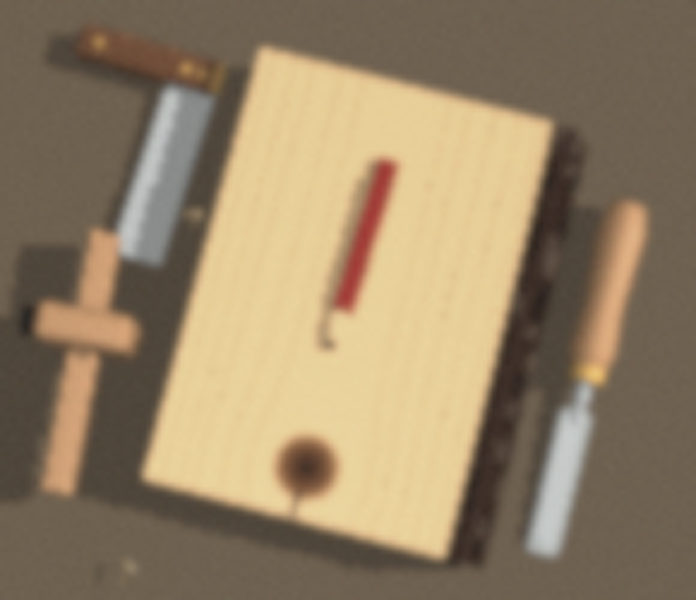

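View pics/crop2.png

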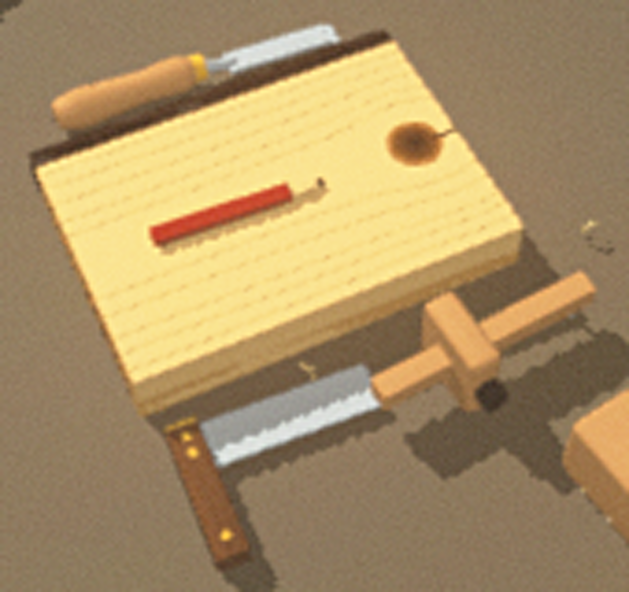

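In the crop, the top corners are sawn-plain (260,47), bark-plain (554,121), bark-knot (450,558) and sawn-knot (143,480). The gauge and square lie beside the sawn edge, the chisel is right of the bark, and the pencil is at mid-slab.

```bash
cat > h.py <<'E'
import numpy as np, cv2
from plant import status, snapshot, get_calibration
def ray(c,px,z):
    n=cv2.undistortPoints(np.array(px,float).reshape(-1,1,2),c["K"],c["dist_coeffs"]).reshape(-1,2)
    T=c["cam_to_world"]; d=np.c_[n,np.ones(len(n))]@T[:3,:3].T
    o=T[:3,3]; return o+d*((z-o[2])/d[:,2])[:,None]
LOC=dict(bk=(-65,96),sp=(65,-96),bp=(-65,-96),sk=(65,96))
E
python3 - <<'E'
from h import *
C=np.array([[260,47],[554,121],[450,558],[143,480]],float)
px=C/4.8+[190,130]-0.5+0.5/4.8
P=ray(get_calibration("top"),px,47)[:,:2]
C2=np.array([[136,385],[37,170],[392,43],[520,232]])/3.7+[165,140]-0.4
P2=ray(get_calibration("scene"),C2,47)[:,:2]
L=np.array([[95,-140],[-95,-140],[-95,140],[95,140]],float)
for Q in(P,P2,):
    print(Q.round(1),[np.linalg.norm(Q[i]-Q[(i+1)%4]).round(1) for i in range(4)])
    # rigid fit
    qc=Q.mean(0); H=(L-L.mean(0)).T@(Q-qc); U,S,V=np.linalg.svd(H); R=V.T@U.T
    print("centre",qc.round(1),"yaw",np.degrees(np.arctan2(R[1,0],R[0,0])).round(2))
    for k,v in LOC.items(): print(k,(R@v+qc).round(1))
    print("res",(Q-L@R.T-qc).round(1).tolist())
E
```

```text
[[ 723.4   52.1]
 [ 676.5 -132.9]
 [ 404.8  -66.2]
 [ 451.3  121.5]] [np.float64(190.9), np.float64(279.8), np.float64(193.4), np.float64(280.8)]
centre [564.   -6.4] yaw 75.95
bk [455.1 -46.1]
sp [672.9  33.4]
bp [641.3 -92.7]
sk [486.6  80. ]
res [[0.5, 0.3], [-0.2, -0.4], [-0.3, -1.7], [0.0, 1.7]]
[[ 723.2   55.7]
 [ 677.7 -125.9]
 [ 408.1  -59.7]
 [ 456.9  123.9]] [np.float64(187.2), np.float64(277.6), np.float64(190.0), np.float64(274.9)]
centre [566.5  -1.5] yaw 75.79
bk [457.4 -41. ]
sp [675.5  37.9]
bp [643.6 -88.1]
sk [489.4  85.1]
res [[-2.3, -0.5], [-1.2, 2.0], [0.7, -0.5], [2.8, -1.0]]
```

```bash
python3 -m jog '[{"dx":-0.03,"dy":-0.03,"dz":0,"hand":1},{"dx":-0.06,"dy":-0.06,"hand":1},{"dx":-0.09,"dy":-0.09,"hand":1},{"dx":-0.12,"dy":-0.12,"hand":1},{"dx":-0.15,"dy":-0.15,"hand":1},{"dx":-0.18,"dy":-0.18,"hand":1},{"dx":-0.2,"dy":-0.2,"hand":1},{"dx":-0.22,"dy":-0.22,"hand":1}]' 20; python3 -c "
from plant import status
print(status.read_state()['qpos'])"
```

```text
[-1.38553171  0.42651144  0.07384504  1.60637085 -0.0340751   1.11075178
 -0.06708528]validation failed for argument at $[0]...
```

```bash
python3 -m jog '[{"dx":-0.22,"dy":-0.22,"dz":0,"wx":0,"wy":0,"wz":0,"hand":1},{"dx":-0.22,"dy":-0.22,"dz":0,"wx":0,"wy":0,"wz":0,"hand":1},{"dx":-0.22,"dy":-0.22,"dz":0,"wx":0,"wy":0,"wz":0,"hand":1},{"dx":-0.22,"dy":-0.22,"dz":0,"wx":0,"wy":0,"wz":0,"hand":1},{"dx":-0.22,"dy":-0.22,"dz":0,"wx":0,"wy":0,"wz":0,"hand":1},{"dx":-0.22,"dy":-0.22,"dz":0,"wx":0,"wy":0,"wz":0,"hand":1},{"dx":-0.22,"dy":-0.22,"dz":0,"wx":0,"wy":0,"wz":0,"hand":1},{"dx":-0.22,"dy":-0.22,"dz":0,"wx":0,"wy":0,"wz":0,"hand":1}]' 20; python3 -c "
from plant import status
print(status.read_state()['qpos'])"
```

```text
time_s: 0.87
position: [359.2, 352.4, 231.2]
orientation: [0.0, 0.169, 0.986, -0.001]
ft_force: [0.3, -0.3, -0.8]
gripper_width: -0.4
[-1.07491277  0.14305534  0.18859384  1.99249993 -0.03043622  1.00975558
  0.35980769]
```

```bash
cat >> h.py <<'E'
from scipy.spatial.transform import Rotation as Ro
def to(x,y,z):
    s=status.read_state(); q=s["orientation"]; R=Ro.from_quat(q[[1,2,3,0]])
    print("move",(R.inv().apply(np.array([x,y,z])-s["position"])/1000).round(4),"down-tilt deg",np.degrees(R.as_matrix()[:2,2]).round(2), "t",s["time_s"])
def st():
    s=status.read_state(); print(s["time_s"],s["position"].round(2),s["ft_force"].round(2),s["qpos"].round(2))
E
python3 -c "
from h import *
to(475,40,200);to(456.5,-44,130)"
```

```text
move [-0.2131 -0.2561  0.0317] down-tilt deg [ 0.01 -0.08] t 0.8667
move [-0.2235 -0.3414  0.1018] down-tilt deg [ 0.01 -0.08] t 0.8667
```

```bash
python3 -m jog '[{"dx":-0.21,"dy":-0.256,"dz":0.03,"wx":0,"wy":0,"wz":0,"hand":1},{"dx":-0.21,"dy":-0.256,"dz":0.03,"wx":0,"wy":0,"wz":0,"hand":1},{"dx":-0.21,"dy":-0.256,"dz":0.03,"wx":0,"wy":0,"wz":0,"hand":1},{"dx":-0.21,"dy":-0.256,"dz":0.03,"wx":0,"wy":0,"wz":0,"hand":1},{"dx":-0.21,"dy":-0.256,"dz":0.03,"wx":0,"wy":0,"wz":0,"hand":1},{"dx":-0.21,"dy":-0.256,"dz":0.03,"wx":0,"wy":0,"wz":0,"hand":1},{"dx":-0.21,"dy":-0.256,"dz":0.03,"wx":0,"wy":0,"wz":0,"hand":1},{"dx":-0.21,"dy":-0.256,"dz":0.03,"wx":0,"wy":0,"wz":0,"hand":1}]'; python3 -c "
from h import *
st();to(456.5,-44,130);to(456.5,-44,80)"
```

```text
time_s: 1.53
position: [470.9, 43.1, 202.1]
orientation: [0.0, 0.169, 0.986, -0.0]
ft_force: [2.0, 0.7, -0.8]
gripper_width: 0.3
1.5333 [470.89  43.11 202.14] [ 2.02  0.73 -0.82] [-0.65  0.13  0.47  2.1  -0.07  0.93  1.08]
move [-0.0153 -0.0869  0.0722] down-tilt deg [ 0.04 -0.06] t 1.5333
move [-0.0153 -0.0869  0.1222] down-tilt deg [ 0.04 -0.06] t 1.5333
```

```bash
python3 -m jog '[{"dx":-0.015,"dy":-0.087,"dz":0.072,"wx":0,"wy":0,"wz":0,"hand":1},{"dx":-0.015,"dy":-0.087,"dz":0.072,"wx":0,"wy":0,"wz":0,"hand":1},{"dx":-0.015,"dy":-0.087,"dz":0.072,"wx":0,"wy":0,"wz":0,"hand":1},{"dx":-0.015,"dy":-0.087,"dz":0.12,"wx":0,"wy":0,"wz":0,"hand":1},{"dx":-0.015,"dy":-0.087,"dz":0.12,"wx":0,"wy":0,"wz":0,"hand":1},{"dx":-0.015,"dy":-0.087,"dz":0.12,"wx":0,"wy":0,"wz":0,"hand":1},{"dx":-0.015,"dy":-0.087,"dz":0.12,"wx":0,"wy":0,"wz":0,"hand":1}]'; python3 -c "
from h import *
im=snapshot('wrist'); cv2.imwrite('pics/w1.png',im[:,:,::-1])
im=snapshot('scene'); cv2.imwrite('pics/s1.png',cv2.resize(im[100:320,100:400,::-1],None,fx=2.6,fy=2.6,interpolation=cv2.INTER_CUBIC))
st();to(456.5,-44,60)"
```

```text
time_s: 2.12
position: [456.5, -43.5, 83.1]
orientation: [0.0, 0.168, 0.986, -0.0]
ft_force: [0.3, 0.6, 0.2]
gripper_width: -0.1
2.2167 [457.45 -43.22  83.93] [0.19 0.46 0.42] [-0.45  0.31  0.48  2.23 -0.23  0.64  1.42]
move [ 0.0007 -0.0011  0.0239] down-tilt deg [ 0.17 -0.01] t 2.2167
```

View pics/s1.png

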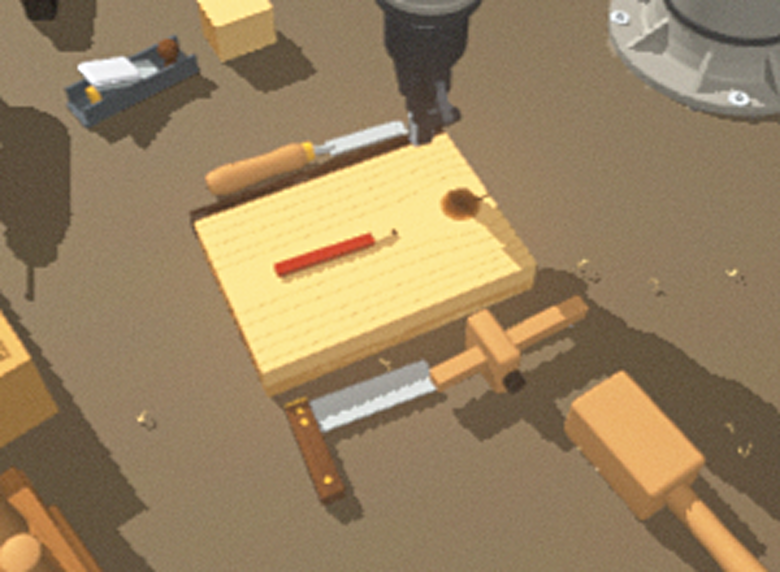

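View pics/w1.png

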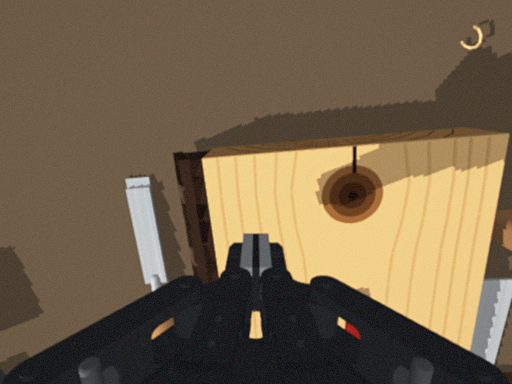

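The closed fingertips at (256,235) in the wrist view hang over the bark-knot corner. The slab's corners there are at (205,156) and (508,133). I'll check them against the wrist calibration.

```bash
python3 -c "
from h import *
print(ray(get_calibration('wrist'),[[204,156],[508,133],[352,193]],46).round(1)); st(); to(456.5,-44,55)"
```

```text
[[405.2 -59.4  46. ]
 [454.3 124.7  46. ]
 [460.2  23.3  46. ]]
2.2167 [457.45 -43.22  83.93] [0.19 0.46 0.42] [-0.45  0.31  0.48  2.23 -0.23  0.64  1.42]
move [ 0.0007 -0.0011  0.0289] down-tilt deg [ 0.17 -0.01] t 2.2167
```

```bash
python3 -m jog '[{"dx":0.001,"dy":0.001,"dz":0.006,"wx":0,"wy":0,"wz":0,"hand":1},{"dx":0.001,"dy":0.001,"dz":0.012,"wx":0,"wy":0,"wz":0,"hand":1},{"dx":0.001,"dy":0.001,"dz":0.018,"wx":0,"wy":0,"wz":0,"hand":1},{"dx":0.001,"dy":0.001,"dz":0.022,"wx":0,"wy":0,"wz":0,"hand":1},{"dx":0.001,"dy":0.001,"dz":0.025,"wx":0,"wy":0,"wz":0,"hand":1},{"dx":0.001,"dy":0.001,"dz":0.025,"wx":0,"wy":0,"wz":0,"hand":1},{"dx":0.001,"dy":0.001,"dz":0.026,"wx":0,"wy":0,"wz":0,"hand":1},{"dx":0.001,"dy":0.001,"dz":0.027,"wx":0,"wy":0,"wz":0,"hand":1}]'; python3 -c "
from h import *
st()"
```

```text
time_s: 2.88
position: [457.0, -42.1, 56.9]
orientation: [0.002, 0.168, 0.986, 0.0]
ft_force: [0.2, -0.1, 0.5]
gripper_width: 0.3
2.8833 [456.97 -42.06  56.91] [ 0.19 -0.06  0.55] [-0.42  0.36  0.44  2.25 -0.28  0.58  1.46]
```

```bash
python3 -m jog '[{"dx":0,"dy":0,"dz":0.0015,"wx":0,"wy":0,"wz":0,"hand":1},{"dx":0,"dy":0,"dz":0.003,"wx":0,"wy":0,"wz":0,"hand":1},{"dx":0,"dy":0,"dz":0.0045,"wx":0,"wy":0,"wz":0,"hand":1},{"dx":0,"dy":0,"dz":0.006,"wx":0,"wy":0,"wz":0,"hand":1},{"dx":0,"dy":0,"dz":0.007,"wx":0,"wy":0,"wz":0,"hand":1},{"dx":0,"dy":0,"dz":0.008,"wx":0,"wy":0,"wz":0,"hand":1}]'; python3 -c "
from h import *
st()"
```

```text
time_s: 3.38
position: [457.0, -42.1, 48.8]
orientation: [0.002, 0.168, 0.986, 0.0]
ft_force: [0.6, 0.1, 0.5]
gripper_width: -0.1
3.3833 [456.98 -42.08  48.79] [0.57 0.14 0.5 ] [-0.41  0.38  0.43  2.25 -0.29  0.56  1.47]
```

```bash
python3 -m jog '[{"dx":0,"dy":0,"dz":0.0007,"wx":0,"wy":0,"wz":0,"hand":1},{"dx":0,"dy":0,"dz":0.0014,"wx":0,"wy":0,"wz":0,"hand":1},{"dx":0,"dy":0,"dz":0.002,"wx":0,"wy":0,"wz":0,"hand":1},{"dx":0,"dy":0,"dz":0.0026,"wx":0,"wy":0,"wz":0,"hand":1}]'; 
```

```text
time_s: 3.72
position: [457.0, -42.0, 46.1]
orientation: [0.002, 0.168, 0.986, 0.0]
ft_force: [0.2, 0.3, 0.0]
gripper_width: -0.2
```

```bash
python3 -m jog '[{"dx":0,"dy":0,"dz":0.0005,"wx":0,"wy":0,"wz":0,"hand":1},{"dx":0,"dy":0,"dz":0.001,"wx":0,"wy":0,"wz":0,"hand":1},{"dx":0,"dy":0,"dz":0.001,"wx":0,"wy":0,"wz":0,"hand":1}]'; 
```

```text
time_s: 3.97
position: [457.0, -42.0, 45.2]
orientation: [0.002, 0.168, 0.986, 0.0]
ft_force: [-0.9, -0.4, 2.3]
gripper_width: 0.0
```

```bash
python3 -m jog '[{"dx":0,"dy":0,"dz":0.0004,"wx":0,"wy":0,"wz":0,"hand":1},{"dx":0,"dy":0,"dz":0.0006,"wx":0,"wy":0,"wz":0,"hand":1},{"dx":0,"dy":0,"dz":0.0006,"wx":0,"wy":0,"wz":0,"hand":1}]'; 
```

```text
time_s: 4.22
position: [457.1, -42.0, 45.0]
orientation: [0.002, 0.168, 0.986, 0.0]
ft_force: [-5.7, 1.2, 18.4]
gripper_width: 0.5
```

```bash
python3 -m jog '[{"dx":0,"dy":0,"dz":0.0004,"wx":0,"wy":0,"wz":0,"hand":1},{"dx":0,"dy":0,"dz":0.0004,"wx":0,"wy":0,"wz":0,"hand":1},{"dx":0,"dy":0,"dz":0.0004,"wx":0,"wy":0,"wz":0,"hand":1},{"dx":0,"dy":0,"dz":0.0004,"wx":0,"wy":0,"wz":0,"hand":1}]'; 
```

```text
time_s: 4.55
position: [457.0, -41.9, 45.0]
orientation: [0.001, 0.168, 0.986, 0.001]
ft_force: [-5.0, 0.8, 14.8]
gripper_width: -0.3
```

Held at about 15 N. Next I lift off and cross high to the sawn-plain corner.

```bash
python3 -m jog '[{"dx":0,"dy":0,"dz":-0.002,"wx":0,"wy":0,"wz":0,"hand":1},{"dx":0,"dy":0,"dz":-0.01,"wx":0,"wy":0,"wz":0,"hand":1},{"dx":0,"dy":0,"dz":-0.03,"wx":0,"wy":0,"wz":0,"hand":1},{"dx":0,"dy":0,"dz":-0.05,"wx":0,"wy":0,"wz":0,"hand":1},{"dx":0,"dy":0,"dz":-0.06,"wx":0,"wy":0,"wz":0,"hand":1}]'; python3 -c "
from h import *
to(674,36.5,90)"
```

```text
time_s: 4.97
position: [457.5, -42.2, 107.1]
orientation: [0.002, 0.168, 0.986, 0.001]
ft_force: [0.6, -0.3, 0.7]
gripper_width: -0.2
move [-0.178   0.1461  0.0182] down-tilt deg [0.27 0.06] t 4.9667
```

```bash
python3 -m jog '[{"dx":-0.178,"dy":0.146,"dz":0,"wx":0,"wy":0,"wz":0,"hand":1},{"dx":-0.178,"dy":0.146,"dz":0,"wx":0,"wy":0,"wz":0,"hand":1},{"dx":-0.178,"dy":0.146,"dz":0,"wx":0,"wy":0,"wz":0,"hand":1},{"dx":-0.178,"dy":0.146,"dz":0,"wx":0,"wy":0,"wz":0,"hand":1},{"dx":-0.178,"dy":0.146,"dz":0,"wx":0,"wy":0,"wz":0,"hand":1},{"dx":-0.178,"dy":0.146,"dz":0,"wx":0,"wy":0,"wz":0,"hand":1},{"dx":-0.178,"dy":0.146,"dz":0.01,"wx":0,"wy":0,"wz":0,"hand":1},{"dx":-0.178,"dy":0.146,"dz":0.02,"wx":0,"wy":0,"wz":0,"hand":1}]'; python3 -c "
from h import *
to(674,36.5,57)
im=snapshot('wrist'); cv2.imwrite('pics/w2.png',im[:,:,::-1])"
```

```text
time_s: 5.63
position: [674.7, 36.9, 87.6]
orientation: [0.003, 0.168, 0.986, 0.001]
ft_force: [-0.5, -0.3, -0.0]
gripper_width: 0.5
move [ 0.0007 -0.0007  0.0306] down-tilt deg [0.3  0.04] t 5.6333
```

View pics/w2.png

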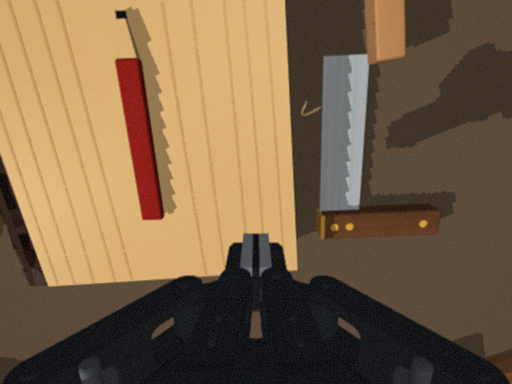

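The tips are over the sawn-plain corner, which shows at (297,270). The square's stock, 18 mm high, is to the right and well below the fingers.

```bash
python3 -c "
from h import *
print(ray(get_calibration('wrist'),[[297,270],[49,286]],47).round(1)); st()"
python3 -m jog '[{"dx":0.001,"dy":-0.001,"dz":0.008,"wx":0,"wy":0,"wz":0,"hand":1},{"dx":0.001,"dy":-0.001,"dz":0.016,"wx":0,"wy":0,"wz":0,"hand":1},{"dx":0.001,"dy":-0.001,"dz":0.022,"wx":0,"wy":0,"wz":0,"hand":1},{"dx":0.001,"dy":-0.001,"dz":0.026,"wx":0,"wy":0,"wz":0,"hand":1},{"dx":0.001,"dy":-0.001,"dz":0.029,"wx":0,"wy":0,"wz":0,"hand":1},{"dx":0.001,"dy":-0.001,"dz":0.031,"wx":0,"wy":0,"wz":0,"hand":1},{"dx":0.001,"dy":-0.001,"dz":0.032,"wx":0,"wy":0,"wz":0,"hand":1}]'
```

```text
[[ 719.    51.7   47. ]
 [ 671.6 -124.7   47. ]]
5.6833 [672.48  36.25  85.25] [-1.9  -0.77 -2.14] [-0.46  0.61  0.43  1.74 -0.32  0.86  1.35]
time_s: 6.27
position: [671.3, 35.6, 53.2]
orientation: [0.001, 0.168, 0.986, 0.0]
ft_force: [0.0, -0.3, 0.2]
gripper_width: -0.2
```

```bash
python3 -m jog '[{"dx":0,"dy":0,"dz":0.0012,"wx":0,"wy":0,"wz":0,"hand":1},{"dx":0,"dy":0,"dz":0.0024,"wx":0,"wy":0,"wz":0,"hand":1},{"dx":0,"dy":0,"dz":0.0036,"wx":0,"wy":0,"wz":0,"hand":1},{"dx":0,"dy":0,"dz":0.0048,"wx":0,"wy":0,"wz":0,"hand":1},{"dx":0,"dy":0,"dz":0.0056,"wx":0,"wy":0,"wz":0,"hand":1},{"dx":0,"dy":0,"dz":0.0064,"wx":0,"wy":0,"wz":0,"hand":1},{"dx":0,"dy":0,"dz":0.0064,"wx":0,"wy":0,"wz":0,"hand":1}]'
```

```text
time_s: 6.85
position: [671.2, 35.7, 46.6]
orientation: [0.001, 0.168, 0.986, 0.0]
ft_force: [-0.5, -0.5, 0.7]
gripper_width: -0.0
```

```bash
python3 -m jog '[{"dx":0,"dy":0,"dz":0.0005,"wx":0,"wy":0,"wz":0,"hand":1},{"dx":0,"dy":0,"dz":0.001,"wx":0,"wy":0,"wz":0,"hand":1},{"dx":0,"dy":0,"dz":0.0014,"wx":0,"wy":0,"wz":0,"hand":1},{"dx":0,"dy":0,"dz":0.0014,"wx":0,"wy":0,"wz":0,"hand":1}]'
```

```text
time_s: 7.18
position: [671.3, 35.7, 45.3]
orientation: [0.001, 0.168, 0.986, 0.0]
ft_force: [-0.8, -0.0, 1.2]
gripper_width: -0.2
```

```bash
python3 -m jog '[{"dx":0,"dy":0,"dz":0.0004,"wx":0,"wy":0,"wz":0,"hand":1},{"dx":0,"dy":0,"dz":0.0008,"wx":0,"wy":0,"wz":0,"hand":1},{"dx":0,"dy":0,"dz":0.0008,"wx":0,"wy":0,"wz":0,"hand":1}]'
```

```text
time_s: 7.43
position: [671.3, 35.7, 45.2]
orientation: [0.001, 0.168, 0.986, 0.0]
ft_force: [-3.8, 1.0, 11.8]
gripper_width: 0.1
```

```bash
python3 -m jog '[{"dx":0,"dy":0,"dz":0.0007,"wx":0,"wy":0,"wz":0,"hand":1},{"dx":0,"dy":0,"dz":0.0007,"wx":0,"wy":0,"wz":0,"hand":1},{"dx":0,"dy":0,"dz":0.0007,"wx":0,"wy":0,"wz":0,"hand":1},{"dx":0,"dy":0,"dz":0.0007,"wx":0,"wy":0,"wz":0,"hand":1}]'
```

```text
time_s: 7.77
position: [671.3, 35.7, 45.1]
orientation: [0.001, 0.168, 0.986, 0.001]
ft_force: [-4.9, -0.4, 11.8]
gripper_width: -0.1
```

```bash
python3 -m jog '[{"dx":0,"dy":0,"dz":-0.002,"wx":0,"wy":0,"wz":0,"hand":1},{"dx":0,"dy":0,"dz":-0.01,"wx":0,"wy":0,"wz":0,"hand":1},{"dx":0,"dy":0,"dz":-0.03,"wx":0,"wy":0,"wz":0,"hand":1},{"dx":0,"dy":0,"dz":-0.04,"wx":0,"wy":0,"wz":0,"hand":1},{"dx":0,"dy":0,"dz":-0.04,"wx":0,"wy":0,"wz":0,"hand":1}]'; python3 -c "
from h import *
to(641,-89,80)"
```

```text
time_s: 8.18
position: [672.8, 35.6, 88.0]
orientation: [0.003, 0.168, 0.986, 0.001]
ft_force: [0.7, -0.6, 0.0]
gripper_width: -0.3
move [-0.0114 -0.1281  0.0076] down-tilt deg [0.33 0.09] t 8.1833
```

```bash
python3 -m jog '[{"dx":-0.011,"dy":-0.128,"dz":0,"wx":0,"wy":0,"wz":0,"hand":1},{"dx":-0.011,"dy":-0.128,"dz":0,"wx":0,"wy":0,"wz":0,"hand":1},{"dx":-0.011,"dy":-0.128,"dz":0,"wx":0,"wy":0,"wz":0,"hand":1},{"dx":-0.011,"dy":-0.128,"dz":0,"wx":0,"wy":0,"wz":0,"hand":1},{"dx":-0.011,"dy":-0.128,"dz":0.005,"wx":0,"wy":0,"wz":0,"hand":1},{"dx":-0.011,"dy":-0.128,"dz":0.015,"wx":0,"wy":0,"wz":0,"hand":1},{"dx":-0.011,"dy":-0.128,"dz":0.02,"wx":0,"wy":0,"wz":0,"hand":1},{"dx":-0.011,"dy":-0.128,"dz":0.02,"wx":0,"wy":0,"wz":0,"hand":1}]'; python3 -c "
from h import *
to(641,-89,57)
im=snapshot('wrist'); cv2.imwrite('pics/w3.png',im[:,:,::-1])"
```

```text
time_s: 8.85
position: [640.0, -87.0, 65.6]
orientation: [0.001, 0.168, 0.986, 0.001]
ft_force: [-0.3, 0.3, 0.7]
gripper_width: -0.2
move [-0.0015 -0.0016  0.0085] down-tilt deg [0.18 0.11] t 8.85
```

View pics/w3.png

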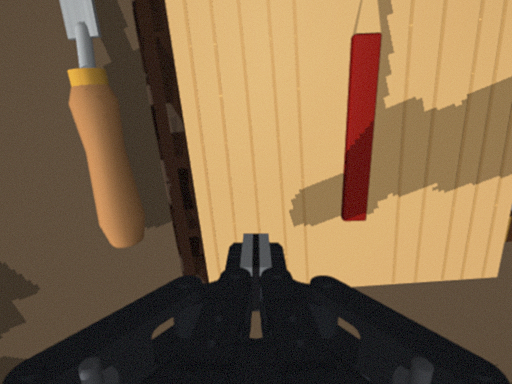

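The tips are at (256,235), over the bark-plain corner. The bark edge runs near x≈200 and the pencil is well away at (360,130). This corner may stand up, so I descend slowly from here.

```bash
python3 -m jog '[{"dx":0,"dy":0,"dz":0.0015,"wx":0,"wy":0,"wz":0,"hand":1},{"dx":0,"dy":0,"dz":0.003,"wx":0,"wy":0,"wz":0,"hand":1},{"dx":0,"dy":0,"dz":0.0045,"wx":0,"wy":0,"wz":0,"hand":1},{"dx":0,"dy":0,"dz":0.006,"wx":0,"wy":0,"wz":0,"hand":1},{"dx":0,"dy":0,"dz":0.0075,"wx":0,"wy":0,"wz":0,"hand":1},{"dx":0,"dy":0,"dz":0.009,"wx":0,"wy":0,"wz":0,"hand":1},{"dx":0,"dy":0,"dz":0.0105,"wx":0,"wy":0,"wz":0,"hand":1},{"dx":0,"dy":0,"dz":0.012,"wx":0,"wy":0,"wz":0,"hand":1}]'
```

```text
time_s: 9.57
position: [640.4, -87.3, 54.2]
orientation: [0.002, 0.168, 0.986, 0.001]
ft_force: [0.0, 0.7, 0.3]
gripper_width: 0.3
```

```bash
python3 -m jog '[{"dx":0,"dy":0,"dz":0.001,"wx":0,"wy":0,"wz":0,"hand":1},{"dx":0,"dy":0,"dz":0.002,"wx":0,"wy":0,"wz":0,"hand":1},{"dx":0,"dy":0,"dz":0.003,"wx":0,"wy":0,"wz":0,"hand":1},{"dx":0,"dy":0,"dz":0.004,"wx":0,"wy":0,"wz":0,"hand":1},{"dx":0,"dy":0,"dz":0.005,"wx":0,"wy":0,"wz":0,"hand":1},{"dx":0,"dy":0,"dz":0.006,"wx":0,"wy":0,"wz":0,"hand":1}]'
```

```text
time_s: 10.07
position: [640.5, -87.3, 48.1]
orientation: [0.002, 0.168, 0.986, 0.001]
ft_force: [0.5, -0.1, 1.1]
gripper_width: -0.0
```

```bash
python3 -m jog '[{"dx":0,"dy":0,"dz":0.0007,"wx":0,"wy":0,"wz":0,"hand":1},{"dx":0,"dy":0,"dz":0.0014,"wx":0,"wy":0,"wz":0,"hand":1},{"dx":0,"dy":0,"dz":0.0021,"wx":0,"wy":0,"wz":0,"hand":1},{"dx":0,"dy":0,"dz":0.0026,"wx":0,"wy":0,"wz":0,"hand":1},{"dx":0,"dy":0,"dz":0.0026,"wx":0,"wy":0,"wz":0,"hand":1}]'
```

```text
time_s: 10.48
position: [640.4, -87.3, 45.4]
orientation: [0.002, 0.168, 0.986, 0.001]
ft_force: [-0.6, 0.2, -0.8]
gripper_width: 0.1
```

```bash
python3 -m jog '[{"dx":0,"dy":0,"dz":0.0005,"wx":0,"wy":0,"wz":0,"hand":1},{"dx":0,"dy":0,"dz":0.001,"wx":0,"wy":0,"wz":0,"hand":1},{"dx":0,"dy":0,"dz":0.0014,"wx":0,"wy":0,"wz":0,"hand":1},{"dx":0,"dy":0,"dz":0.0014,"wx":0,"wy":0,"wz":0,"hand":1}]'
```

```text
time_s: 10.82
position: [640.4, -87.3, 43.9]
orientation: [0.002, 0.168, 0.986, 0.001]
ft_force: [-0.7, 0.4, -0.6]
gripper_width: -0.2
```

```bash
python3 -m jog '[{"dx":0,"dy":0,"dz":0.0004,"wx":0,"wy":0,"wz":0,"hand":1},{"dx":0,"dy":0,"dz":0.0008,"wx":0,"wy":0,"wz":0,"hand":1},{"dx":0,"dy":0,"dz":0.0008,"wx":0,"wy":0,"wz":0,"hand":1}]'
```

```text
time_s: 11.07
position: [640.5, -87.3, 43.3]
orientation: [0.002, 0.168, 0.986, 0.001]
ft_force: [-0.9, -0.0, 2.7]
gripper_width: 0.3
```

```bash
python3 -m jog '[{"dx":0,"dy":0,"dz":0.0003,"wx":0,"wy":0,"wz":0,"hand":1},{"dx":0,"dy":0,"dz":0.0006,"wx":0,"wy":0,"wz":0,"hand":1},{"dx":0,"dy":0,"dz":0.0006,"wx":0,"wy":0,"wz":0,"hand":1}]'
```

```text
time_s: 11.32
position: [640.5, -87.3, 43.2]
orientation: [0.002, 0.168, 0.986, 0.001]
ft_force: [-3.8, 0.2, 9.7]
gripper_width: 0.3
```

```bash
python3 -m jog '[{"dx":0,"dy":0,"dz":0.0006,"wx":0,"wy":0,"wz":0,"hand":1},{"dx":0,"dy":0,"dz":0.0006,"wx":0,"wy":0,"wz":0,"hand":1},{"dx":0,"dy":0,"dz":0.0006,"wx":0,"wy":0,"wz":0,"hand":1},{"dx":0,"dy":0,"dz":0.0006,"wx":0,"wy":0,"wz":0,"hand":1}]'
```

```text
time_s: 11.65
position: [640.5, -87.3, 43.1]
orientation: [0.002, 0.168, 0.986, 0.002]
ft_force: [-4.5, 0.9, 12.6]
gripper_width: 0.3
```

It bears hard at 43.1 mm with about 12 N, so this corner is down. Lifting off and crossing to the sawn-knot corner, which should be the standing one.

```bash
python3 -m jog '[{"dx":0,"dy":0,"dz":-0.002,"wx":0,"wy":0,"wz":0,"hand":1},{"dx":0,"dy":0,"dz":-0.01,"wx":0,"wy":0,"wz":0,"hand":1},{"dx":0,"dy":0,"dz":-0.03,"wx":0,"wy":0,"wz":0,"hand":1},{"dx":0,"dy":0,"dz":-0.055,"wx":0,"wy":0,"wz":0,"hand":1},{"dx":0,"dy":0,"dz":-0.06,"wx":0,"wy":0,"wz":0,"hand":1}]'; python3 -c "
from h import *
to(487.5,83,80)"
```

```text
time_s: 12.07
position: [641.8, -88.0, 107.0]
orientation: [0.004, 0.168, 0.986, 0.002]
ft_force: [0.7, -0.1, 0.7]
gripper_width: -0.2
move [0.2025 0.1101 0.0262] down-tilt deg [0.47 0.13] t 12.0667
```

```bash
python3 -m jog '[{"dx":0.202,"dy":0.11,"dz":0,"wx":0,"wy":0,"wz":0,"hand":1},{"dx":0.202,"dy":0.11,"dz":0,"wx":0,"wy":0,"wz":0,"hand":1},{"dx":0.202,"dy":0.11,"dz":0,"wx":0,"wy":0,"wz":0,"hand":1},{"dx":0.202,"dy":0.11,"dz":0,"wx":0,"wy":0,"wz":0,"hand":1},{"dx":0.202,"dy":0.11,"dz":0,"wx":0,"wy":0,"wz":0,"hand":1},{"dx":0.202,"dy":0.11,"dz":0.005,"wx":0,"wy":0,"wz":0,"hand":1},{"dx":0.202,"dy":0.11,"dz":0.015,"wx":0,"wy":0,"wz":0,"hand":1},{"dx":0.202,"dy":0.11,"dz":0.025,"wx":0,"wy":0,"wz":0,"hand":1}]'; python3 -c "
from h import *
im=snapshot('wrist'); cv2.imwrite('pics/w4.png',im[:,:,::-1])
to(487.5,83,57)"
```

```text
time_s: 12.73
position: [487.9, 84.1, 81.5]
orientation: [0.004, 0.167, 0.986, 0.003]
ft_force: [0.9, 0.8, -0.5]
gripper_width: 0.4
move [ 0.0002 -0.0001  0.0226] down-tilt deg [0.45 0.12] t 12.7833
```

View pics/w4.png

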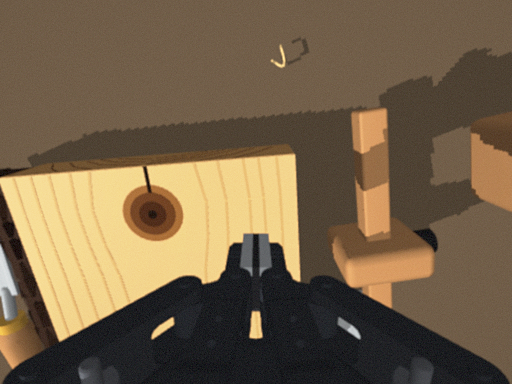

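```bash
python3 -c "
from h import *
C=np.array([[140,325],[136,352],[35,310]])/4.8+[190,130]-0.4
print(ray(get_calibration('top'),C,60).round(1)); st()"
```

```text
[[545.3 123.4  60. ]
 [528.8 125.5  60. ]
 [554.3 188.   60. ]]
12.7833 [487.58  82.92  79.59] [-1.19 -1.22 -1.98] [-0.67  0.36  0.44  2.16 -0.25  0.66  1.18]
```

The tips are over the sawn-knot corner, with the slab corner at (295,152). The gauge fence is about 53 mm off along the jaw axis and 25 mm to the side. The hand's body stays over 110 mm up, so it is clear.

```bash
python3 -m jog '[{"dx":0,"dy":0,"dz":0.005,"wx":0,"wy":0,"wz":0,"hand":1},{"dx":0,"dy":0,"dz":0.010,"wx":0,"wy":0,"wz":0,"hand":1},{"dx":0,"dy":0,"dz":0.015,"wx":0,"wy":0,"wz":0,"hand":1},{"dx":0,"dy":0,"dz":0.018,"wx":0,"wy":0,"wz":0,"hand":1},{"dx":0,"dy":0,"dz":0.020,"wx":0,"wy":0,"wz":0,"hand":1},{"dx":0,"dy":0,"dz":0.0215,"wx":0,"wy":0,"wz":0,"hand":1},{"dx":0,"dy":0,"dz":0.023,"wx":0,"wy":0,"wz":0,"hand":1},{"dx":0,"dy":0,"dz":0.024,"wx":0,"wy":0,"wz":0,"hand":1}]'
```

```text
time_s: 13.45
position: [487.8, 82.9, 55.5]
orientation: [0.004, 0.167, 0.986, 0.002]
ft_force: [-0.7, 0.4, -0.6]
gripper_width: -0.3
```

```bash
python3 -m jog '[{"dx":0,"dy":0,"dz":0.001,"wx":0,"wy":0,"wz":0,"hand":1},{"dx":0,"dy":0,"dz":0.002,"wx":0,"wy":0,"wz":0,"hand":1},{"dx":0,"dy":0,"dz":0.003,"wx":0,"wy":0,"wz":0,"hand":1},{"dx":0,"dy":0,"dz":0.004,"wx":0,"wy":0,"wz":0,"hand":1}]'
```

```text
time_s: 13.78
position: [487.9, 83.0, 51.5]
orientation: [0.004, 0.167, 0.986, 0.002]
ft_force: [-0.1, -0.5, -0.6]
gripper_width: 0.2
```

```bash
python3 -m jog '[{"dx":0,"dy":0,"dz":0.0007,"wx":0,"wy":0,"wz":0,"hand":1},{"dx":0,"dy":0,"dz":0.0014,"wx":0,"wy":0,"wz":0,"hand":1},{"dx":0,"dy":0,"dz":0.0021,"wx":0,"wy":0,"wz":0,"hand":1},{"dx":0,"dy":0,"dz":0.0028,"wx":0,"wy":0,"wz":0,"hand":1},{"dx":0,"dy":0,"dz":0.0035,"wx":0,"wy":0,"wz":0,"hand":1},{"dx":0,"dy":0,"dz":0.004,"wx":0,"wy":0,"wz":0,"hand":1}]'
```

```text
time_s: 14.28
position: [487.9, 83.0, 47.4]
orientation: [0.004, 0.167, 0.986, 0.002]
ft_force: [-1.0, 0.4, -0.5]
gripper_width: 0.1
```

```bash
python3 -m jog '[{"dx":0,"dy":0,"dz":0.0006,"wx":0,"wy":0,"wz":0,"hand":1},{"dx":0,"dy":0,"dz":0.0012,"wx":0,"wy":0,"wz":0,"hand":1},{"dx":0,"dy":0,"dz":0.0018,"wx":0,"wy":0,"wz":0,"hand":1},{"dx":0,"dy":0,"dz":0.0022,"wx":0,"wy":0,"wz":0,"hand":1}]'
```

```text
time_s: 14.62
position: [488.0, 83.0, 45.2]
orientation: [0.004, 0.167, 0.986, 0.002]
ft_force: [0.4, 0.4, 0.2]
gripper_width: -0.1
```

```bash
python3 -m jog '[{"dx":0,"dy":0,"dz":0.0005,"wx":0,"wy":0,"wz":0,"hand":1},{"dx":0,"dy":0,"dz":0.001,"wx":0,"wy":0,"wz":0,"hand":1},{"dx":0,"dy":0,"dz":0.0013,"wx":0,"wy":0,"wz":0,"hand":1}]'
```

```text
time_s: 14.87
position: [488.0, 83.0, 43.8]
orientation: [0.004, 0.167, 0.986, 0.002]
ft_force: [-0.6, 0.1, -0.2]
gripper_width: -0.1
```

```bash
python3 -m jog '[{"dx":0,"dy":0,"dz":0.0004,"wx":0,"wy":0,"wz":0,"hand":1},{"dx":0,"dy":0,"dz":0.0008,"wx":0,"wy":0,"wz":0,"hand":1},{"dx":0,"dy":0,"dz":0.0008,"wx":0,"wy":0,"wz":0,"hand":1}]'
```

```text
time_s: 15.12
position: [487.9, 83.1, 43.1]
orientation: [0.004, 0.167, 0.986, 0.002]
ft_force: [-1.5, 0.4, 4.5]
gripper_width: -0.2
```

```bash
python3 -m jog '[{"dx":0,"dy":0,"dz":0.0004,"wx":0,"wy":0,"wz":0,"hand":1},{"dx":0,"dy":0,"dz":0.0006,"wx":0,"wy":0,"wz":0,"hand":1},{"dx":0,"dy":0,"dz":0.0006,"wx":0,"wy":0,"wz":0,"hand":1},{"dx":0,"dy":0,"dz":0.0006,"wx":0,"wy":0,"wz":0,"hand":1}]'
```

```text
time_s: 15.45
position: [488.0, 83.1, 43.0]
orientation: [0.004, 0.167, 0.986, 0.002]
ft_force: [-4.5, 0.0, 17.5]
gripper_width: -0.0
```

```bash
python3 -m jog '[{"dx":0,"dy":0,"dz":0.0005,"wx":0,"wy":0,"wz":0,"hand":1},{"dx":0,"dy":0,"dz":0.0005,"wx":0,"wy":0,"wz":0,"hand":1},{"dx":0,"dy":0,"dz":0.0005,"wx":0,"wy":0,"wz":0,"hand":1},{"dx":0,"dy":0,"dz":0.0005,"wx":0,"wy":0,"wz":0,"hand":1}]'; python3 -c "
from h import *
im=snapshot('scene'); cv2.imwrite('pics/s4.png',cv2.resize(im[100:320,100:400,::-1],None,fx=2.6,fy=2.6,interpolation=cv2.INTER_CUBIC)); st()"
```

```text
time_s: 15.78
position: [488.0, 83.1, 43.0]
orientation: [0.004, 0.168, 0.986, 0.002]
ft_force: [-4.6, -0.6, 17.2]
gripper_width: 0.5
15.8333 [488.    83.16  43.  ] [-5.49 -0.67 16.71] [-0.63  0.43  0.4   2.18 -0.3   0.58  1.23]
```

View pics/s4.png

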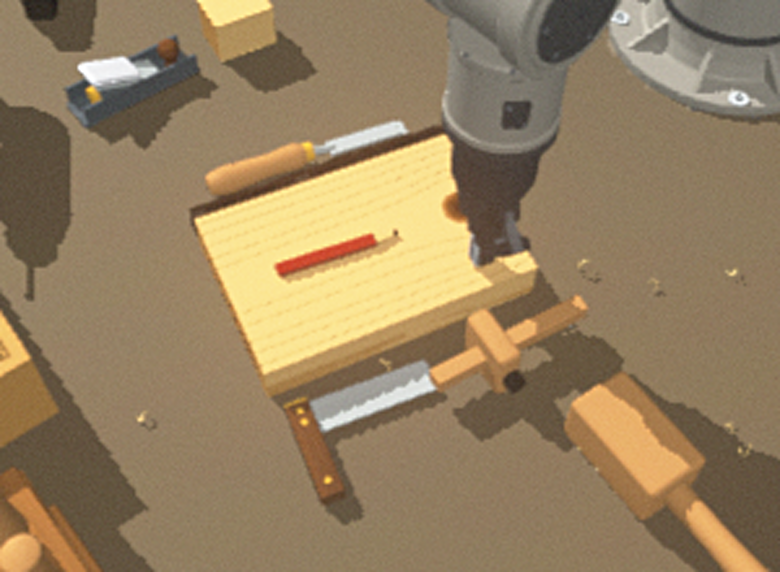

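The tips press on the sawn-knot corner at 43.0 mm with about 17 N, and the slab and tools look unchanged. Lifting clear.

```bash
python3 -m jog '[{"dx":0,"dy":0,"dz":-0.002,"wx":0,"wy":0,"wz":0,"hand":1},{"dx":0,"dy":0,"dz":-0.01,"wx":0,"wy":0,"wz":0,"hand":1},{"dx":0,"dy":0,"dz":-0.03,"wx":0,"wy":0,"wz":0,"hand":1},{"dx":0,"dy":0,"dz":-0.07,"wx":0,"wy":0,"wz":0,"hand":1},{"dx":0,"dy":0,"dz":-0.11,"wx":0,"wy":0,"wz":0,"hand":1},{"dx":0,"dy":0,"dz":-0.14,"wx":0,"wy":0,"wz":0,"hand":1},{"dx":0,"dy":0,"dz":-0.14,"wx":0,"wy":0,"wz":0,"hand":1},{"dx":0,"dy":0,"dz":-0.14,"wx":0,"wy":0,"wz":0,"hand":1}]'; python3 -c "
from h import *
im=snapshot('scene'); cv2.imwrite('pics/s5.png',cv2.resize(im[100:320,100:400,::-1],None,fx=2.6,fy=2.6,interpolation=cv2.INTER_CUBIC)); st()"
```

```text
time_s: 16.5
position: [487.7, 83.0, 185.0]
orientation: [0.005, 0.167, 0.986, 0.004]
ft_force: [-0.2, 1.2, -0.0]
gripper_width: 0.2
16.55 [486.93  82.85 183.6 ] [-0.13 -0.96 -0.27] [-0.75  0.19  0.51  2.08 -0.12  0.89  1.07]
```

View pics/s5.png

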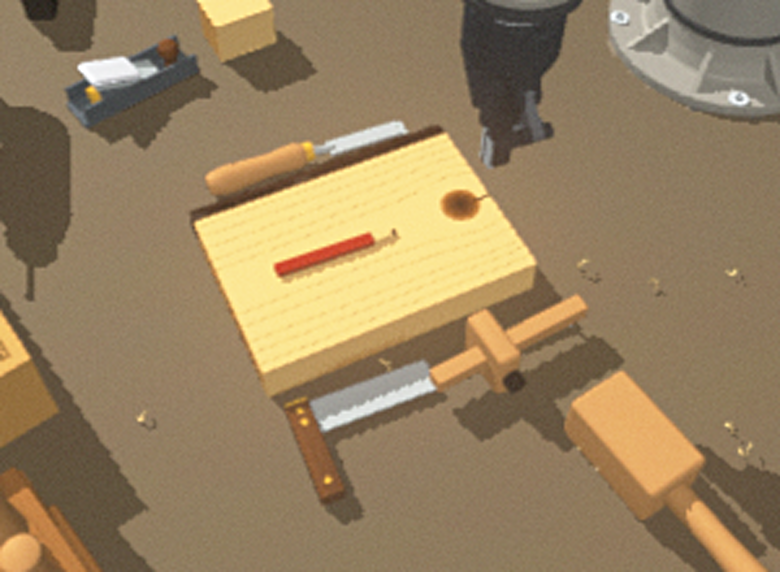

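The slab, pencil and tools sit at the same pixels as before, and the hand is clear.

```bash
python3 -c "
from plant import env
print(env.job_done())"
```

```text
the job is handed in; nothing more can be done
None
```

I pressed all four corners with closed fingertips in the order asked, lifting off between each, and handed the job in at about 16.6 s. I got no verdict back.

| Order | Corner | Highest force read (N) | Tip height while bearing (mm) |
|---|---|---|---|
| 1 | bark edge, knot end | 18 | 45.0 |
| 2 | sawn edge, plain end | 12 | 45.1 |
| 3 | bark edge, plain end | 13 | 43.1 |
| 4 | sawn edge, knot end | 17.5 | 43.0 |

Each press was held for at least 0.3 s. I read the force only at the end of each short move, and those readings stayed under 25 N.

**Final check:** in the last picture the slab, pencil and nearby tools looked the same as before. The mallet, block plane and wood block were only partly in that view. The hand was 185 mm up, with no contact force beyond sensor noise.

**What disagreed:**
- **Soft travel not felt:** I did not clearly feel the expected 1–3 N over about 4 mm at a standing corner. Corners 3 and 4 each bore hard near 43 mm, and any rocking force was lost in the roughly ±1 N sensor noise.
- **Camera fits:** the slab positions from the overhead and scene cameras differed by about 5 mm, so I aimed between them. That is well inside the corner areas.

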